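Swap two vessels in a bottle clamp and wind the jaw tight

TASK

The bottle and the jar stand in the wrong order in the lane of the bottle clamp, whose jaw is wound back: swap their places, each upright in the lane. Then turn the crank clockwise, more than a full turn, until the jaw has pushed both together against the fence and grips them firmly, stopping once you feel it bite so that nothing is crushed. Tip over neither vessel and leave the timer, tube rack and marker alone.

Things in the scene. Friction and masses are not known exactly. Their poses are not given: they have to be found in the camera images.
- clamp: Fixed bottle clamp: aluminium plate 110 x 290 x 8 mm. Origin on the worktop under its centre, z up. The lane runs along its y: floor z = 8 mm, 60 mm wide between low rails (6 mm thick, at x = +-33, y = -46 to 125, tops z = 28 mm). A grey gearbox, 76 x 66 mm, top z = 60 mm, stands at y = -94 mm.
- fence (a point): Middle of the foot of the fence's rubber inner face, on the lane's floor; axes as the clamp's. The fence closes the lane at its +y end (clamp y = 125 mm), 72 mm wide, top 70 mm above the worktop.
- jaw: Sliding rubber-faced jaw, 54 mm wide, 16 mm thick, 9 to 57 mm above the worktop. Origin in the plane of its face, mid width, at worktop height; axes as the clamp's. It moves along +y to the fence, 6.5 mm per radian of crank, and friction holds it. It starts 44 to 57 mm short of gripping the two vessels.
- crank_knob (a point): Centre of the crank's black upright knob, 20 mm in diameter, 73 to 116 mm above the worktop, 40 mm from the crank's axis. It spins on its pin, so it can be held and carried round without turning the hand. Clockwise from above closes the jaw. Turning takes about 2.5 N; once the jaw bites, each further newton adds about 6 N of grip.
- crank_axis (a point): Point on the crank's vertical axis, fixed, at the knob's mid height (94.5 mm above the worktop).
- bottle: White reagent bottle with narrow neck and cap (32 mm), the taller and slimmer vessel: body 50 mm in diameter up to a shoulder at about 85 mm, 117 mm tall in all; 0.11 to 0.21 kg. Origin at the centre of its underside, z up.
- jar: Shorter, wider jar with a wide white lid: 56 mm in diameter, 95 mm tall with the lid; 0.14 to 0.26 kg. Origin at the centre of its underside, z up.
- timer: Bystander: flat bench timer 62 x 62 x 19 mm. Origin at the centre of its underside.
- cool_rack: Bystander: tube cooling rack 58 x 105 x 41 mm. Origin at the centre of its underside.
- marker: Bystander: marker pen 137 mm long, 13 mm thick, lying. Origin at the centre of its underside.
Not all that is in view belongs to the job. What is shaped like the bottle but orange is not meant.

How it is judged:
By the outcome, as a careful person would: the job done as asked, in the order asked, and still so for the second after the job is handed in, with the robot touching nothing.
It also fails if it takes over 72 s, if anything falls off the work surface, if the arm or the gripper's body presses on something with over 40 N, if the wrist force passes 120 N, or if a joint passes its speed limit or range.

ROBOT

A 6-joint arm with a two-finger parallel gripper is mounted at the origin on the work surface; the furniture and walls round the work are solid. World frame = base frame: x ahead of the robot, y to its left, z up, the work surface at z = 0. Lengths are in m, angles in degrees, forces in N, time in s.
With the tool pointing down it reaches from about 0.25 to 0.725 m from the base axis. Payload 9.7 kg.
Tool frame: the origin (TCP) lies on the centre line of the jaws, within the pads' length; the fingertips stand tip_extent ahead of it and the grasp point (between the pads) lies 3 mm ahead of it (tip_extent is the distance from the TCP to the fingertips, in m); z points along the fingers, y is the line along which they close (so a half turn about z gives the same grasp; the last joint's range is limited). The gripper opens to 85 mm and grips with 20 to 120 N. Pads are 22 mm wide; open, the fingers measure 114 mm over their backs; the gripper's body (76 mm by 85 mm) begins 54 mm behind the grasp point. The pads swing forward as they close: fully open they stand 13 mm farther back than shut.
Start: joints at [-66.52, 4.979, 10.078, 95.1, 0, 90], TCP at [0.219, -0.504, 0.253] pointing down, gripper open.
Joint ranges: [-179.16, 179.16], [-48.56, 103.87], [-65.8, 70.77], [-126.05, 130.52], [-82.76, 87.17], [-180, 180]. Speed limits (degrees/s): [127.2, 127.2, 147.25, 180, 180, 180].

INTERFACE

Orientations are given as [roll, pitch, yaw] about the fixed x, y, z axes, in that order (R = Rz(yaw) Ry(pitch) Rx(roll)).
In Python, from workcell import * gives the robot as it stands.
- The arm moves only by the tool servo_tool, never from a script. Its argument "rows" is a list of rows, each an object with "offset": the shift along the tool's x, y, z as a fraction of full scale, a list of three; "yaw": the turn about the tool's z as a fraction of full scale; "claw": the closure, from 0 (fully open) to 1 (shut). A call has 1 to 12 rows; each row is the pose to reach, as a shift and turn from the pose commanded when the call began, along the tool's axes at that moment, turning the shorter way round; what a row does not reach only later rows make up. Full scale, the value 1, is 0.1 m for a shift and pi rad for a turn. A row lasts 1/8 s, in which the tool goes at most 62.5 mm and 10.7 degrees, less where a joint would pass 70% of its speed; a pose out of reach is approached as far as the arm can. A call with a number of a shift or a turn outside -1 to 1 is refused whole. A call with a gripper value outside its range is refused whole. The fingers move at their own pace and stop on an object; "squeeze" is the grip in N (left out, the last holds). Time passes only in rows, so rows that repeat a pose let the fingers close. It gives the time, the measured TCP pose, the force, the opening and the grip force at its end, in the units of the state.
- get_obs(): the state, without advancing time (a new reading comes with each control period).
- camera(name): name is "scene" or "top" or "wrist"; returns (picture, depth): 400x640x3 uint8, red, green, blue; 400x640 float32, m along the optical axis (not along the pixel's ray), 0 where there is no reading.
- camera_info(name): a dict with "fx", "fy", "cx", "cy" (pixels), "dist" ([k1, k2, p1, p2, k3] as OpenCV has them; the pictures are not rectified), "cam_to_world" (4x4, takes a point from camera to world coordinates); the wrist camera has in their place "hand_eye" (4x4, takes a point from camera to tool coordinates, whose origin is the TCP and whose axes are the flange's). Camera axes: x right, y up, looking along -z (the intrinsics and any distortion apply to the point x, -y, -z); pixel columns grow to the right and rows downward; lengths in m; the calibration is good to about 2 mm. A picture is of the moment at which its call begins: read the wrist's pose just before it. camera_info takes no time and is no camera call.
- job_done(): hands the job in; it is judged then, once.
The state is a dict: "time": time; "q": joint angles; "qd": joint speeds; "joint_efforts": joint torques, N m; "ee_pos": TCP position; "tcp_rot": TCP orientation; "wrist_force": force on the tool from outside, world axes, zero at the start; "torque": the same for the moment, N m; "opening": finger opening in m; "grasp_force": force on a finger pad.
Only numpy, scipy, OpenCV 4.12 (cv2) and the standard library are available. Lean on these libraries where they do the work, as an engineer would, in place of code of your own. Each camera call takes 0.05 s, during which the arm holds its last target. There are 200 camera calls.

## Working session

There is one attempt and no reset: what is moved stays moved. The work goes in short steps, Python scripts to look and compute and a tool call to move; the robot and the scene stay as the last step left them, time stands still between calls to the robot, and variables do not carry over. Pictures are saved under pics/ and viewed, at most 10 in all, crops included, and the job is handed in when it is done.

Besides the shell and the picture viewer there is one more tool, called after "Request:" by a JSON object that holds its "op" and its "data", one argument or row to a line. servo_tool: Moves the arm, as the interface text tells. Its arguments: {"type":"object","properties":{"rows":{"type":"array"},"squeeze":{"type":"number"}},"required":["rows"]}

```bash
mkdir -p pics; ls
cat > h.py <<'E'
from workcell import *
import numpy as np, cv2
def ray(name,uv):
    i=camera_info(name);K=np.array([[i['fx'],0,i['cx']],[0,i['fy'],i['cy']],[0,0,1]])
    p=cv2.undistortPoints(np.array(uv,float).reshape(-1,1,2),K,np.array(i['dist'],float)).reshape(-1,2)
    d=np.c_[p[:,0],-p[:,1],-np.ones(len(p))]
    T=np.array(i['cam_to_world']);return T[:3,3],d@T[:3,:3].T
def onplane(name,uv,z):
    o,d=ray(name,uv);return o+d*((z-o[2])/d[:,2])[:,None]
def cloud(name,depth):
    v,u=np.mgrid[0:400,0:640];o,d=ray(name,np.c_[u.ravel(),v.ravel()])
    return (o+d*depth.ravel()[:,None]).reshape(400,640,3)
E
python3 - <<'E'
from h import *
o=get_obs();print(o)
for n in("scene","top"):
    p,d=camera(n);np.savez('pics/%s.npz'%n,p=p,d=d);cv2.imwrite('pics/%s0.png'%n,p[:,:,::-1]);i=camera_info(n);print(n,np.round(i['cam_to_world'],3).tolist(),i['fx'],i['dist'],(d>0).mean())
print(camera_info('wrist'))
E
```

```text
pics
{'time': 0.0, 'q': array([-6.65210175e+01,  5.01143094e+00,  1.00335608e+01,  9.51004502e+01,
       -1.43420702e-04,  8.99979902e+01]), 'qd': array([-0.02124516, -0.03834956,  0.07793365, -0.03659904, -0.03870092,
       -0.01570571]), 'joint_efforts': array([ 2.06992436e-04, -5.20387602e+01,  4.64805436e+01,  1.63968955e-02,
       -9.23987500e-05,  3.31535614e-05]), 'ee_pos': array([ 0.21904227, -0.50427015,  0.25257189]), 'tcp_rot': array([-1.79921680e+02,  1.40673232e-04,  2.34809925e+01]), 'wrist_force': array([0.78564247, 0.29427491, 0.33624562]), 'torque': array([-0.03494821,  0.01492112,  0.01592169]), 'grasp_force': 0.0, 'opening': 0.08517409265877847}
scene [[0.792, 0.262, -0.552, -0.03], [-0.611, 0.335, -0.717, -0.895], [-0.003, 0.905, 0.426, 0.529], [0.0, 0.0, 0.0, 1.0]] 425.8985882517444 [0.00281837 0.         0.         0.         0.        ] 0.9958671875
top [[-0.004, 0.994, -0.11, 0.406], [-1.0, -0.003, 0.01, -0.18], [0.01, 0.11, 0.994, 1.122], [0.0, 0.0, 0.0, 1.0]] 424.86053135782146 [-0.00974623  0.          0.          0.          0.        ] 0.99623828125
{'fx': 301.42752084659907, 'fy': 301.42752084659907, 'cx': 319.8507544947261, 'cy': 198.5364556696585, 'dist': array([-0.0536607,  0.       ,  0.       ,  0.       ,  0.       ]), 'hand_eye': array([[-9.73569377e-04,  9.51812310e-01,  3.06679603e-01,
         7.95509084e-02],
       [ 9.99999339e-01,  1.11403793e-03, -2.82986803e-04,
        -1.34826382e-03],
       [-6.11003032e-04,  3.06679125e-01, -9.51812766e-01,
        -1.20418353e-01],
       [ 0.00000000e+00,  0.00000000e+00,  0.00000000e+00,
         1.00000000e+00]])}
```

View pics/scene0.png

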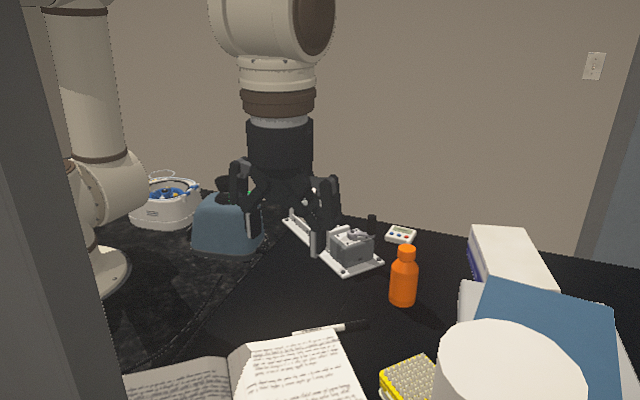

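View pics/top0.png

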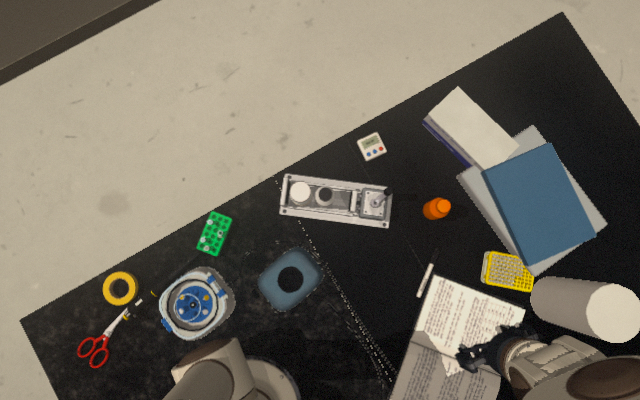

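```bash
python3 -c "
import workcell;print([x for x in dir(workcell) if x[0]!='_']);print(getattr(workcell,'tip_extent',None))"
```

```text
['PlanningError', 'camera', 'camera_info', 'get_obs', 'job_done', 'tip_extent']
0.022
```

Run:
```python
from h import *
z=np.load('pics/top.npz');p,d=z['p'],z['d']
cv2.imwrite('pics/crop1.png',cv2.resize(p[155:245,265:405,::-1],None,fx=5.6,fy=5.6,interpolation=cv2.INTER_CUBIC))
c=cloud('top',d);np.set_printoptions(precision=3,suppress=True,linewidth=200)
for uv in [(301,191),(325,195),(313,193),(356,202),(376,202),(388,200),(437,209),(372,146),(300,215),(290,265)]: print(uv,c[uv[1],uv[0]])
print((c[170:232:3,276:396:4,2]*1000).astype(int))
```

```text
(301, 191) [ 0.537 -0.133  0.105]
(325, 195) [ 0.525 -0.19   0.124]
(313, 193) [ 0.544 -0.16   0.009]
(356, 202) [ 0.515 -0.269  0.057]
(376, 202) [ 0.513 -0.317  0.076]
(388, 200) [ 0.525 -0.358  0.006]
(437, 209) [ 0.493 -0.461  0.103]
(372, 146) [ 0.669 -0.317  0.016]
(300, 215) [ 0.486 -0.126  0.009]
(290, 265) [ 0.362 -0.109  0.126]
[[-898 -893    2    1    0    1   -1    3    0   -2    1    2    0    0    5    0    0    0    0    0    1    2   -3    1    2    0    0   -4    1   -2]
 [-895    0   -1    1    6    0    1    2   -1    1    1    0    2    5    0    0    2    2    1    0    5    3    0    6   -1    0    0    0    0    0]
 [   2    0    2   11    8    7    9    6    0   -1    1    4    3    0    0    4   -2    1    0   -1    3    2    0   -3    4    2    3    3    0    0]
 [  -1    1   69   71   10    8   12   10    5    9    8   10    7    8    6    1    1   -1    1    2    3   -3    0    0    2    3    2    5    1    3]
 [   1   -1   70   60   25   32  104  103   13   11   13    7    7    8   10   10    9    8   10   11    2   -2    0    0    1    1    2   -4    0  
[... 1753 characters left out ...]
3    8    9    6   11   10    5   11    7    9   25   42   55   58   57   60   13    3]
 [   2    0    2    1    1   -1    1    0    2    0    0    0   -2    0    1    6    8   11   10    8   12    5    3    9    7    7    8    8   11    5]
 [   3    0    2    2   -1    2    0    0    0    2    1   -1    0    5    2    0    5    4    0    3    7    5   13    8    2    7    9   12    7    1]
 [  -1    2    0    0    0    2    0    0    1    0    3    0    3    0   -3    3    1   -1    1    0    2    3    4    1    0    2    5   10    8   -1]
 [   3    1   -1   -1    5    3   -2 -905   -2    0    0   -2    0    2   -1    0    1    3    0    0    0    1    3    0    3   -1    0    2    1   -1]]
```

View pics/crop1.png

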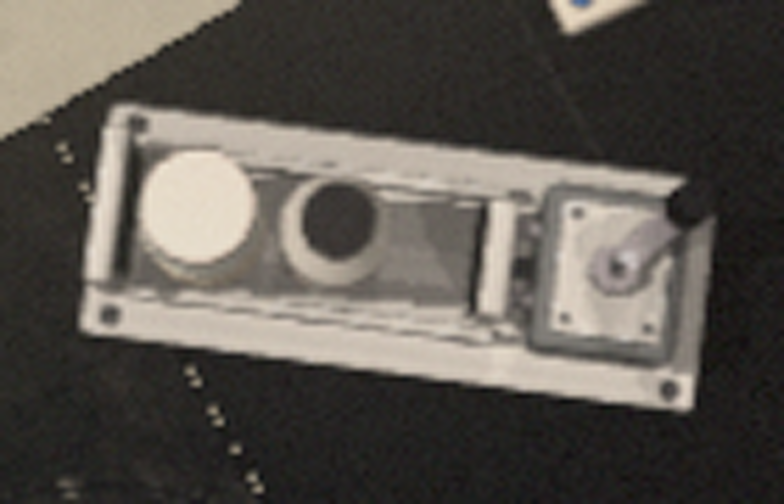

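The jar (lid at about (301,191) in the top view) is by the fence. The white bottle with the dark cap is at (325,195) and the knob at (388,191). The only thing that could be mistaken for the bottle is the orange one at (437,209), which is not meant. Next I measure exactly.

```bash
cat > meas.py <<'E'
from h import *
np.set_printoptions(precision=4,suppress=True)
z=np.load('pics/top.npz');p,d=z['p'],z['d'];c=cloud('top',d)
cor=np.array([(112,100),(714,185),(690,410),(80,332)])/5.6+[265,155]-0.4
P=onplane('top',cor,.008);print('corners\n',P,'center',P.mean(0));
a=P[0]-P[1]; b=P[3]-P[2]; print('len',np.linalg.norm(a),np.linalg.norm(b),np.linalg.norm(P[0]-P[3]),np.linalg.norm(P[1]-P[2]))
ang=np.degrees(np.arctan2(*(a+b)[[1,0]]));yaw=ang-90;print('y-dir ang',ang,'clamp yaw',yaw)
roi=np.zeros((400,640),bool);roi[150:245,265:410]=1
def fit(m,zz,name):
    m=cv2.morphologyEx((m&roi).astype(np.uint8),cv2.MORPH_OPEN,np.ones((2,2)))
    n,l,s,_=cv2.connectedComponentsWithStats(m)
    for k in range(1,n):
        if s[k,4]<25: continue
        cs,_=cv2.findContours((l==k).astype(np.uint8),0,2);(x,y),r=cv2.minEnclosingCircle(cs[0])
        v,u=np.nonzero(l==k);
        print(name,s[k],'px',x,y,r,'world',onplane('top',[[u.mean(),v.mean()]],zz)[0],'zmed',np.median(c[l==k][:,2]),'diam',2*np.sqrt(s[k,4]/np.pi)/425*(1.12-zz))
Z=c[:,:,2];u=np.arange(640)[None]
fit((Z>.097)&(Z<.112)&(u<318),.103,'jar');fit((Z>.113)&(Z<.14)&(u<345),.125,'cap');fit((Z>.1)&(Z<.14)&(u>370),.116,'knob')
fit((Z>.1)&(p.max(2)<75)&(u>370),.116,'knobdark')
fit((Z>.113)&(p.max(2)<90)&(u<345),.125,'capdark')
C=P.mean(0)[:2];R=np.array([[np.cos(np.radians(yaw)),-np.sin(np.radians(yaw))],[np.sin(np.radians(yaw)),np.cos(np.radians(yaw))]])
for n,l in [('fence',(0,.125)),('gear',(0,-.094)),('jaw',(0,0))]: print(n,C+R@l)
# jaw band, fence band in clamp frame
L=(c[:,:,:2]-C)@R
for nm,m in [('jaw',roi&(Z>.05)&(Z<.062)&(abs(L[...,0])<.025)&(L[...,1]>-.055)&(L[...,1]<.05)),('fence',roi&(Z>.064)&(Z<.076)&(L[...,1]>.11)),('gear',roi&(Z>.054)&(Z<.066)&(L[...,1]<-.06))]:
    q=L[m];print(nm,len(q),np.percentile(q,[2,50,98],axis=0).tolist())
E
python3 meas.py
```

```text
corners
 [[ 0.5995 -0.0846  0.008 ]
 [ 0.558  -0.3695  0.008 ]
 [ 0.4517 -0.3559  0.008 ]
 [ 0.4893 -0.0703  0.008 ]] center [ 0.5246 -0.2201  0.008 ]
len 0.287916521354073 0.2881153463783648 0.1110563549446511 0.10713761695667834
y-dir ang 82.10223978380154 clamp yaw -7.8977602161984635
jar [292 183  20  20 328] px 301.2049255371094 192.5327911376953 10.260543823242188 world [ 0.5338 -0.1335  0.103 ] zmed 0.10384472849188087 diam 0.04890170529354773
cap [320 189  13  13 141] px 326.0 195.0 6.708303928375244 world [ 0.5251 -0.193   0.125 ] zmed 0.12478121102979767 diam 0.03136886219484504
knob [386 188   9   8  57] px 390.125 191.5 4.155292510986328 world [ 0.5341 -0.3462  0.116 ] zmed 0.11618882236220851 diam 0.020125063989051645
knobdark [386 188   9   8  55] px 390.125 191.5 4.155292510986328 world [ 0.5339 -0.3464  0.116 ] zmed 0.1161810034276416 diam 0.019768840017344802
capdark [320 189  13  13 138] px 326.1111145019531 194.88888549804688 6.559416770935059 world [ 0.525 -0.193  0.125] zmed 0.124801558094284 diam 0.031033356696263035
fence [ 0.5418 -0.0962]
gear [ 0.5117 -0.3132]
jaw [ 0.5246 -0.2201]
jaw 135 [[-0.024401715675156675, -0.05028475165233357], [-0.0016599204750376054, -0.041968167539188105], [0.024269610643289353, 0.0379449898285938]]
fence 145 [[-0.03556741225931456, 0.11681734757816624], [-0.0019792192424592657, 0.1318017405948153], [0.03341569811362759, 0.1380445709037403]]
gear 624 [[-0.03664277854045746, -0.1266022606303484], [-0.006314216255074544, -0.08964336232942666], [0.03597191494429578, -0.06380543109763423]]
```

```bash
cat > to.py <<'E'
from h import *
import sys
# usage: to.py x y z yaw [legs] -> offsets (fractions) from the measured pose
np.set_printoptions(precision=4,suppress=True)
def show():
    o=get_obs();print('t',round(o['time'],2),'pos',o['ee_pos'],'rot',o['tcp_rot'],'F',o['wrist_force'],'open',round(o['opening'],4),'grip',round(o['grasp_force'],1),'q1,6',o['q'][[0,5]]);return o
if __name__=='__main__':
    o=show();x,y,z,w=map(float,sys.argv[1:5]);n=int(sys.argv[5]) if len(sys.argv)>5 else 1
    from scipy.spatial.transform import Rotation as Ro
    R=Ro.from_euler('xyz',o['tcp_rot'],degrees=True).as_matrix()
    print('offset',R.T@(np.array([x,y,z])-o['ee_pos'])/.1/n,'yaw',-((w-o['tcp_rot'][2]+180)%360-180)/180)
E
echo ok
```

```text
ok
```

Request:
{"op": "servo_tool", "data": {
  "rows": [
    {"offset":[0.5,-0.5,0],"yaw":-0.16,"claw":0},
    {"offset":[1,-1,0],"yaw":-0.326,"claw":0},
    {"offset":[1,-1,0],"yaw":-0.326,"claw":0},
    {"offset":[1,-1,0],"yaw":-0.326,"claw":0},
    {"offset":[1,-1,0],"yaw":-0.326,"claw":0},
    {"offset":[1,-1,0],"yaw":-0.326,"claw":0},
    {"offset":[1,-1,0],"yaw":-0.326,"claw":0}
  ],
  "squeeze": 40
}}

```text
time: 0.98
ee_pos: [0.271, -0.3728, 0.253]
tcp_rot: [-180.0, -0.0, 82.1]
wrist_force: [-0.4, -0.0, -0.6]
opening: 0.0855
grasp_force: 0.0
```

Request:
{"op": "servo_tool", "data": {
  "rows": [
    {"offset":[0.71,0.756,0],"yaw":0,"claw":0},
    {"offset":[0.71,0.756,0],"yaw":0,"claw":0}
  ]
}}

```text
time: 1.23
ee_pos: [0.3566, -0.3121, 0.2531]
tcp_rot: [180.0, -0.0, 82.0]
wrist_force: [0.5, -0.5, -0.1]
opening: 0.0851
grasp_force: 0.0
```

Request:
{"op": "servo_tool", "data": {
  "rows": [
    {"offset":[0.71,0.756,0],"yaw":0,"claw":0},
    {"offset":[0.71,0.756,0],"yaw":0,"claw":0}
  ]
}}

```text
time: 1.48
ee_pos: [0.4417, -0.2513, 0.253]
tcp_rot: [-180.0, -0.0, 82.1]
wrist_force: [0.3, -1.2, 0.8]
opening: 0.0854
grasp_force: 0.0
```

Request:
{"op": "servo_tool", "data": {
  "rows": [
    {"offset":[0.71,0.756,0],"yaw":0,"claw":0},
    {"offset":[0.71,0.756,0],"yaw":0,"claw":0},
    {"offset":[0.71,0.756,0],"yaw":0,"claw":0}
  ]
}}

```text
time: 1.85
ee_pos: [0.5264, -0.191, 0.2521]
tcp_rot: [-179.9, -0.0, 82.2]
wrist_force: [0.2, -0.6, 0.8]
opening: 0.0853
grasp_force: 0.0
```

```bash
python3 to.py .525 -.193 .12 82.1
python3 - <<'E'
from h import *
p,d=camera('wrist');cv2.imwrite('pics/w1.png',p[:,:,::-1])
E
```

```text
t 1.85 pos [ 0.5264 -0.191   0.2521] rot [-179.9155   -0.035    82.216 ] F [ 0.1643 -0.6488  0.7948] open 0.0853 grip 0.0 q1,6 [-19.9556  77.8283]
offset [-0.0221 -0.009   1.3212] yaw 0.0006445992216075386
```

View pics/w1.png

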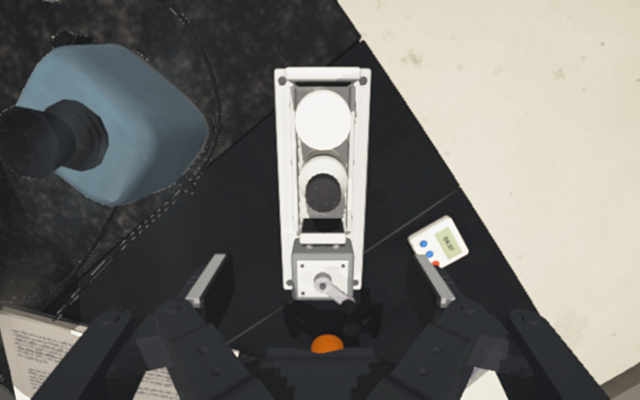

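The wrist view shows the lane straight along the tool's x: jar lid at (323,120), bottle cap at (323,196) and crank at (325,283). Next I descend on the bottle.

Request:
{"op": "servo_tool", "data": {
  "rows": [
    {"offset":[-0.02,-0.01,0.5],"yaw":0,"claw":0},
    {"offset":[-0.02,-0.01,0.9],"yaw":0,"claw":0},
    {"offset":[-0.02,-0.01,1],"yaw":0,"claw":0}
  ]
}}

```text
time: 2.28
ee_pos: [0.5216, -0.195, 0.151]
tcp_rot: [-179.8, -0.0, 82.0]
wrist_force: [0.1, -0.0, -0.3]
opening: 0.0852
grasp_force: 0.0
```

Request:
{"op": "servo_tool", "data": {
  "rows": [
    {"offset":[0,0,0.3],"yaw":0,"claw":0},
    {"offset":[0,0,0.6],"yaw":0,"claw":0},
    {"offset":[0,0,0.71],"yaw":0,"claw":0},
    {"offset":[0,0,0.71],"yaw":0,"claw":0.2}
  ]
}}

```text
time: 2.78
ee_pos: [0.5235, -0.195, 0.0831]
tcp_rot: [180.0, 0.0, 82.1]
wrist_force: [0.3, 0.8, -0.8]
opening: 0.0699
grasp_force: 0.0
```

Request:
{"op": "servo_tool", "data": {
  "rows": [
    {"offset":[0,0,0],"yaw":0,"claw":0.3},
    {"offset":[0,0,0],"yaw":0,"claw":0.4},
    {"offset":[0,0,0],"yaw":0,"claw":0.6},
    {"offset":[0,0,0],"yaw":0,"claw":0.7},
    {"offset":[0,0,0],"yaw":0,"claw":0.7},
    {"offset":[0,0,0],"yaw":0,"claw":0.7}
  ]
}}

```text
time: 3.52
ee_pos: [0.5242, -0.1949, 0.0838]
tcp_rot: [179.9, 0.0, 82.2]
wrist_force: [-1.0, -0.2, 5.5]
opening: 0.0475
grasp_force: 40.1
```

Request:
{"op": "servo_tool", "data": {
  "rows": [
    {"offset":[0,0,-0.2],"yaw":0,"claw":0.7},
    {"offset":[0,0,-0.5],"yaw":0,"claw":0.7},
    {"offset":[0,0,-0.8],"yaw":0,"claw":0.7},
    {"offset":[-0.3,-0.3,-0.8],"yaw":0,"claw":0.7},
    {"offset":[-0.6,-0.6,-0.8],"yaw":0,"claw":0.7},
    {"offset":[-0.9,-0.9,-0.8],"yaw":0,"claw":0.7},
    {"offset":[-0.98,-1,-0.8],"yaw":0,"claw":0.7},
    {"offset":[-0.98,-1,-0.8],"yaw":0,"claw":0.7}
  ]
}}

```text
time: 4.53
ee_pos: [0.4108, -0.2784, 0.1626]
tcp_rot: [180.0, 0.0, 82.1]
wrist_force: [-0.5, 0.3, -1.2]
opening: 0.0475
grasp_force: 41.8
```

```bash
python3 to.py .41 -.28 .0765 82.1
python3 - <<'E'
from h import *
p,d=camera('scene');cv2.imwrite('pics/s2.png',cv2.resize(p[100:320,180:480,::-1],None,fx=2.5,fy=2.5))
E
```

```text
t 4.53 pos [ 0.4108 -0.2784  0.1626] rot [179.9673   0.0047  82.0854] F [-0.4709  0.2876 -1.2034] open 0.0475 grip 41.8 q1,6 [-34.1244  63.7902]
offset [-0.0173 -0.0066  0.8612] yaw -8.114468251802817e-05
```

View pics/s2.png

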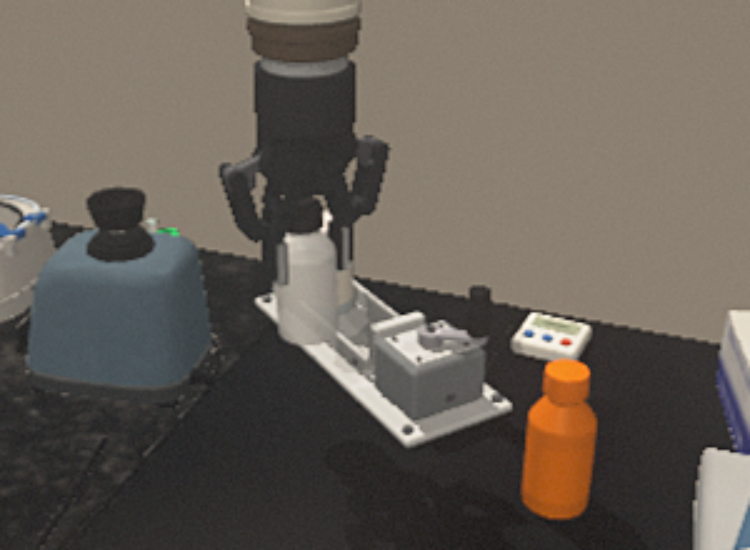

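The bottle hangs upright in the gripper, held just below the shoulder. Next I set it down at the temporary spot.

Request:
{"op": "servo_tool", "data": {
  "rows": [
    {"offset":[0,0,0.3],"yaw":0,"claw":0.7},
    {"offset":[0,0,0.6],"yaw":0,"claw":0.7},
    {"offset":[0,0,0.8],"yaw":0,"claw":0.7},
    {"offset":[0,0,0.85],"yaw":0,"claw":0.7},
    {"offset":[0,0,0.86],"yaw":0,"claw":0.7},
    {"offset":[0,0,0.865],"yaw":0,"claw":0.7},
    {"offset":[0,0,0.865],"yaw":0,"claw":0.7}
  ]
}}

```text
time: 5.45
ee_pos: [0.4114, -0.2783, 0.0765]
tcp_rot: [179.9, 0.0, 82.2]
wrist_force: [-0.2, 1.0, -0.7]
opening: 0.0475
grasp_force: 41.7
```

Request:
{"op": "servo_tool", "data": {
  "rows": [
    {"offset":[0,0,0.007],"yaw":0,"claw":0.7},
    {"offset":[0,0,0.015],"yaw":0,"claw":0.7},
    {"offset":[0,0,0.015],"yaw":0,"claw":0.7}
  ]
}}

```text
time: 5.82
ee_pos: [0.4114, -0.2786, 0.0758]
tcp_rot: [179.9, 0.1, 82.1]
wrist_force: [-1.4, 1.3, 9.4]
opening: 0.0475
grasp_force: 42.2
```

Request:
{"op": "servo_tool", "data": {
  "rows": [
    {"offset":[0,0,0],"yaw":0,"claw":0.3},
    {"offset":[0,0,0],"yaw":0,"claw":0},
    {"offset":[0,0,0],"yaw":0,"claw":0},
    {"offset":[0,0,0],"yaw":0,"claw":0},
    {"offset":[0,0,-0.3],"yaw":0,"claw":0},
    {"offset":[0,0,-0.6],"yaw":0,"claw":0},
    {"offset":[0,0,-0.98],"yaw":0,"claw":0},
    {"offset":[0.5,0.3,-0.98],"yaw":0,"claw":0},
    {"offset":[0.9,0.6,-0.98],"yaw":0,"claw":0},
    {"offset":[0.9,0.6,-0.98],"yaw":0,"claw":0}
  ]
}}

```text
time: 7.08
ee_pos: [0.4844, -0.1951, 0.172]
tcp_rot: [-180.0, -0.0, 82.4]
wrist_force: [-0.1, -0.7, -0.4]
opening: 0.0856
grasp_force: 0.0
```

Request:
{"op": "servo_tool", "data": {
  "rows": [
    {"offset":[0.4,0.3,0],"yaw":0,"claw":0},
    {"offset":[0.7,0.41,0],"yaw":0,"claw":0},
    {"offset":[0.7,0.41,0],"yaw":0,"claw":0}
  ]
}}

```text
time: 7.45
ee_pos: [0.5332, -0.1324, 0.1719]
tcp_rot: [-180.0, -0.0, 82.3]
wrist_force: [-0.2, 0.3, 0.2]
opening: 0.0853
grasp_force: 0.0
```

```bash
python3 to.py .534 -.1335 .065 82.1
python3 - <<'E'
from h import *
p,d=camera('top');np.savez('pics/top2.npz',p=p,d=d);p,d=camera('scene');cv2.imwrite('pics/s3.png',cv2.resize(p[100:320,180:480,::-1],None,fx=2.5,fy=2.5))
E
```

```text
t 7.45 pos [ 0.5332 -0.1324  0.1719] rot [-179.9586   -0.0038   82.2775] F [-0.2376  0.2987  0.2104] open 0.0853 grip 0.0 q1,6 [-13.9454  83.7771]
offset [-0.0098  0.0097  1.0692] yaw 0.0009861404510134422
```

View pics/s3.png

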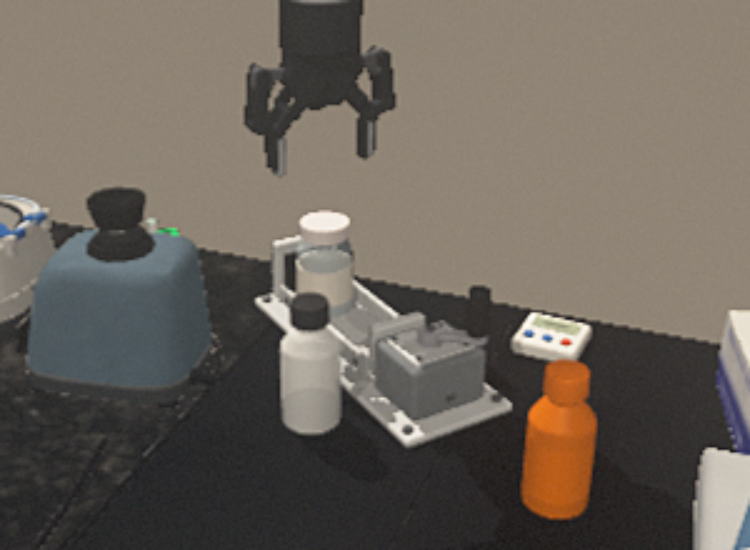

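The bottle stands upright at crop (310,365) and the jar is still at the fence, at crop (325,270). Next I descend on the jar.

Request:
{"op": "servo_tool", "data": {
  "rows": [
    {"offset":[-0.01,0.01,0.4],"yaw":0,"claw":0},
    {"offset":[-0.01,0.01,0.8],"yaw":0,"claw":0},
    {"offset":[-0.01,0.01,1],"yaw":0,"claw":0},
    {"offset":[-0.01,0.01,1],"yaw":0,"claw":0}
  ]
}}

```text
time: 8.05
ee_pos: [0.5322, -0.1354, 0.0709]
tcp_rot: [-179.8, -0.0, 82.1]
wrist_force: [-0.1, 0.2, 0.9]
opening: 0.0855
grasp_force: 0.0
```

Request:
{"op": "servo_tool", "data": {
  "rows": [
    {"offset":[0,0,0.05],"yaw":0,"claw":0.2},
    {"offset":[0,0,0.05],"yaw":0,"claw":0.3},
    {"offset":[0,0,0.05],"yaw":0,"claw":0.4},
    {"offset":[0,0,0.05],"yaw":0,"claw":0.5},
    {"offset":[0,0,0.05],"yaw":0,"claw":0.6},
    {"offset":[0,0,0.05],"yaw":0,"claw":0.6},
    {"offset":[0,0,0.05],"yaw":0,"claw":0.6}
  ]
}}

```text
time: 8.93
ee_pos: [0.5345, -0.1348, 0.0686]
tcp_rot: [179.9, 0.0, 82.2]
wrist_force: [-0.0, -0.8, 7.3]
opening: 0.0544
grasp_force: 43.0
```

Request:
{"op": "servo_tool", "data": {
  "rows": [
    {"offset":[0,0,-0.1],"yaw":0,"claw":0.6},
    {"offset":[0,0,-0.2],"yaw":0,"claw":0.6},
    {"offset":[-0.2,0,-0.2],"yaw":0,"claw":0.6},
    {"offset":[-0.45,0,-0.2],"yaw":0,"claw":0.6},
    {"offset":[-0.66,0,-0.2],"yaw":0,"claw":0.6},
    {"offset":[-0.66,0,-0.2],"yaw":0,"claw":0.6},
    {"offset":[-0.66,0,-0.1],"yaw":0,"claw":0.6},
    {"offset":[-0.66,0,-0.03],"yaw":0,"claw":0.6},
    {"offset":[-0.66,0,-0.01],"yaw":0,"claw":0.6},
    {"offset":[-0.66,0,0],"yaw":0,"claw":0.6},
    {"offset":[-0.66,0,0],"yaw":0,"claw":0.6}
  ]
}}

```text
time: 10.3
ee_pos: [0.5256, -0.1995, 0.0686]
tcp_rot: [179.9, 0.0, 82.2]
wrist_force: [0.6, 0.2, 10.4]
opening: 0.0542
grasp_force: 44.9
```

Request:
{"op": "servo_tool", "data": {
  "rows": [
    {"offset":[0,0,0],"yaw":0,"claw":0.3},
    {"offset":[0,0,0],"yaw":0,"claw":0},
    {"offset":[0,0,0],"yaw":0,"claw":0},
    {"offset":[0,0,0],"yaw":0,"claw":0},
    {"offset":[0,0,-0.4],"yaw":0,"claw":0},
    {"offset":[0,0,-0.7],"yaw":0,"claw":0},
    {"offset":[0,0,-1],"yaw":0,"claw":0},
    {"offset":[-0.4,-0.4,-1],"yaw":0,"claw":0},
    {"offset":[-0.8,-0.8,-1],"yaw":0,"claw":0},
    {"offset":[-0.94,-1,-1],"yaw":0,"claw":0},
    {"offset":[-0.94,-1,-1],"yaw":0,"claw":0}
  ]
}}

```text
time: 11.68
ee_pos: [0.4118, -0.2802, 0.1676]
tcp_rot: [180.0, 0.0, 82.0]
wrist_force: [0.9, 0.4, 0.0]
opening: 0.0854
grasp_force: 0.0
```

```bash
python3 to.py .4114 -.2786 .0758 82.1
python3 - <<'E'
from h import *
p,d=camera('top');np.savez('pics/top.npz',p=p,d=d)
E
sed -i '/fit(m,zz/!s/NOPE//' meas.py
python3 - <<'E'
from h import *
np.set_printoptions(precision=4,suppress=True)
z=np.load('pics/top.npz');c=cloud('top',z['d']);Z=c[...,2]
v,u=np.nonzero((Z>.097)&(Z<.113)&(np.arange(640)[None]<345)&(np.arange(640)[None]>280)&(np.arange(400)[:,None]<230)&(np.arange(400)[:,None]>165))
print(len(u),onplane('top',[[(u.min()+u.max())/2,(v.min()+v.max())/2],[u.mean(),v.mean()]],.103),u.min(),u.max(),v.min(),v.max())
E
```

```text
t 11.68 pos [ 0.4118 -0.2802  0.1676] rot [179.9809   0.0133  82.0156] F [0.9393 0.3549 0.0469] open 0.0854 grip 0.0 q1,6 [-34.2277  63.7566]
offset [ 0.0151 -0.0062  0.9175] yaw -0.00046866228750654196
332 [[ 0.5251 -0.1954  0.103 ]
 [ 0.5253 -0.1947  0.103 ]] 317 337 186 206
```

Request:
{"op": "servo_tool", "data": {
  "rows": [
    {"offset":[0.01,0,0.4],"yaw":0,"claw":0},
    {"offset":[0.01,0,0.8],"yaw":0,"claw":0},
    {"offset":[0.01,0,0.92],"yaw":0,"claw":0},
    {"offset":[0.01,0,0.92],"yaw":0,"claw":0.2},
    {"offset":[0.01,0,0.92],"yaw":0,"claw":0.3},
    {"offset":[0.01,0,0.92],"yaw":0,"claw":0.4},
    {"offset":[0.01,0,0.92],"yaw":0,"claw":0.6},
    {"offset":[0.01,0,0.92],"yaw":0,"claw":0.7},
    {"offset":[0.01,0,0.92],"yaw":0,"claw":0.7},
    {"offset":[0.01,0,0.92],"yaw":0,"claw":0.7}
  ]
}}

```text
time: 12.98
ee_pos: [0.4138, -0.2789, 0.0768]
tcp_rot: [179.9, 0.1, 82.2]
wrist_force: [-0.3, -0.1, 5.9]
opening: 0.0471
grasp_force: 41.4
```

Request:
{"op": "servo_tool", "data": {
  "rows": [
    {"offset":[0,0,-0.3],"yaw":0,"claw":0.7},
    {"offset":[0,0,-0.6],"yaw":0,"claw":0.7},
    {"offset":[0,0,-1],"yaw":0,"claw":0.7},
    {"offset":[0,0,-1],"yaw":0,"claw":0.7}
  ]
}}

```text
time: 13.48
ee_pos: [0.4142, -0.2792, 0.1788]
tcp_rot: [179.7, 0.1, 82.2]
wrist_force: [-0.2, -0.3, -1.6]
opening: 0.0473
grasp_force: 42.0
```

Request:
{"op": "servo_tool", "data": {
  "rows": [
    {"offset":[0,0,-0.35],"yaw":0,"claw":0.7},
    {"offset":[0.2,0.4,-0.35],"yaw":0,"claw":0.7},
    {"offset":[0.4,0.8,-0.35],"yaw":0,"claw":0.7},
    {"offset":[0.7,1,-0.35],"yaw":0,"claw":0.7},
    {"offset":[1,1,-0.35],"yaw":0,"claw":0.7},
    {"offset":[1,1,-0.35],"yaw":0,"claw":0.7}
  ]
}}

```text
time: 14.22
ee_pos: [0.5259, -0.1914, 0.2093]
tcp_rot: [-179.9, -0.0, 82.3]
wrist_force: [0.2, -0.9, -1.1]
opening: 0.0472
grasp_force: 42.0
```

Request:
{"op": "servo_tool", "data": {
  "rows": [
    {"offset":[0.3,0,0],"yaw":0,"claw":0.7},
    {"offset":[0.65,0,0],"yaw":0,"claw":0.7},
    {"offset":[0.65,0,0],"yaw":0,"claw":0.7},
    {"offset":[0.65,0,0],"yaw":0,"claw":0.7}
  ]
}}

```text
time: 14.72
ee_pos: [0.5344, -0.1292, 0.2099]
tcp_rot: [-180.0, 0.0, 82.2]
wrist_force: [-0.4, -0.5, -1.1]
opening: 0.047
grasp_force: 42.1
```

```bash
python3 to.py .5357 -.1288 .0868 82.1
python3 - <<'E'
from h import *
p,d=camera('wrist');cv2.imwrite('pics/w2.png',p[:,:,::-1])
E
```

```text
t 14.72 pos [ 0.5344 -0.1292  0.2099] rot [-179.9797    0.0188   82.1531] F [-0.3939 -0.4982 -1.0943] open 0.047 grip 42.1 q1,6 [-13.5862  84.2607]
offset [0.0066 0.0128 1.2315] yaw 0.0002951017315215015
```

View pics/w2.png

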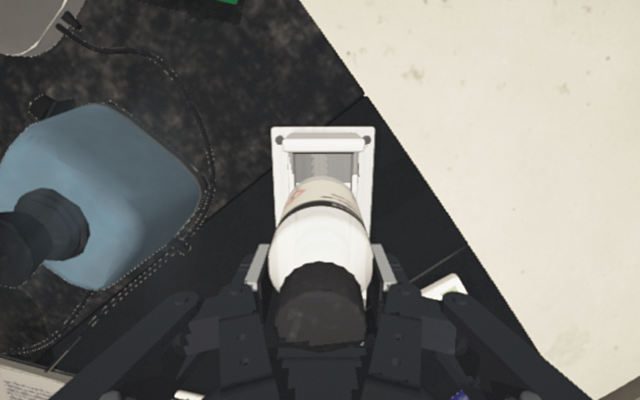

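The held bottle is centred at column 321 and the lane at about 323.5, so I shift 2 mm towards +y of the tool while lowering.

Request:
{"op": "servo_tool", "data": {
  "rows": [
    {"offset":[0,0.02,0.3],"yaw":0,"claw":0.7},
    {"offset":[0,0.02,0.6],"yaw":0,"claw":0.7},
    {"offset":[0,0.02,0.9],"yaw":0,"claw":0.7},
    {"offset":[0,0.02,1],"yaw":0,"claw":0.7},
    {"offset":[0,0.02,1],"yaw":0,"claw":0.7}
  ]
}}

```text
time: 15.4
ee_pos: [0.5363, -0.1294, 0.1102]
tcp_rot: [-180.0, 0.0, 82.1]
wrist_force: [0.4, 0.8, -0.7]
opening: 0.0473
grasp_force: 42.0
```

Request:
{"op": "servo_tool", "data": {
  "rows": [
    {"offset":[0,0,0.1],"yaw":0,"claw":0.7},
    {"offset":[0,0,0.18],"yaw":0,"claw":0.7},
    {"offset":[0,0,0.22],"yaw":0,"claw":0.7},
    {"offset":[0,0,0.24],"yaw":0,"claw":0.7},
    {"offset":[0,0,0.245],"yaw":0,"claw":0.7},
    {"offset":[0,0,0.245],"yaw":0,"claw":0.7}
  ]
}}

```text
time: 16.15
ee_pos: [0.5367, -0.1288, 0.086]
tcp_rot: [180.0, 0.0, 82.2]
wrist_force: [0.7, -0.8, -1.2]
opening: 0.0472
grasp_force: 42.1
```

Request:
{"op": "servo_tool", "data": {
  "rows": [
    {"offset":[0,0,0.01],"yaw":0,"claw":0.7},
    {"offset":[0,0,0.018],"yaw":0,"claw":0.7},
    {"offset":[0,0,0.018],"yaw":0,"claw":0.7}
  ]
}}

```text
time: 16.52
ee_pos: [0.5368, -0.1289, 0.0849]
tcp_rot: [179.9, 0.0, 82.2]
wrist_force: [-1.9, -0.1, 5.3]
opening: 0.047
grasp_force: 42.6
```

Request:
{"op": "servo_tool", "data": {
  "rows": [
    {"offset":[0,0,0],"yaw":0,"claw":0.3},
    {"offset":[0,0,0],"yaw":0,"claw":0},
    {"offset":[0,0,0],"yaw":0,"claw":0},
    {"offset":[0,0,0],"yaw":0,"claw":0},
    {"offset":[0,0,-0.3],"yaw":0,"claw":0},
    {"offset":[0,0,-0.6],"yaw":0,"claw":0},
    {"offset":[0,0,-0.95],"yaw":0,"claw":0},
    {"offset":[-0.4,0,-0.95],"yaw":0,"claw":0},
    {"offset":[-0.8,0.1,-0.95],"yaw":0,"claw":0},
    {"offset":[-0.9,0.13,-0.95],"yaw":0,"claw":0}
  ]
}}

```text
time: 17.77
ee_pos: [0.5371, -0.2216, 0.1788]
tcp_rot: [-180.0, 0.0, 82.0]
wrist_force: [-0.6, 0.8, -0.6]
opening: 0.0853
grasp_force: 0.0
```

Request:
{"op": "servo_tool", "data": {
  "rows": [
    {"offset":[-0.4,0.05,0],"yaw":0,"claw":0},
    {"offset":[-0.8,0.1,0],"yaw":0,"claw":0},
    {"offset":[-0.95,0.14,0],"yaw":0,"claw":0},
    {"offset":[-0.95,0.14,0],"yaw":0,"claw":0}
  ]
}}

```text
time: 18.27
ee_pos: [0.5381, -0.3158, 0.1786]
tcp_rot: [-180.0, -0.0, 82.1]
wrist_force: [0.1, 0.6, 0.2]
opening: 0.0855
grasp_force: 0.0
```

Run:
```python
from h import *
from to import show
np.set_printoptions(precision=4,suppress=True)
o=show()
print('axis by pin',onplane('top',[[375,201.7]],.078))
from scipy.spatial.transform import Rotation as Ro
p,d=camera('wrist');np.savez('pics/w3.npz',p=p,d=d);cv2.imwrite('pics/w3.png',p[:,:,::-1])
i=camera_info('wrist');R=Ro.from_euler('xyz',o['tcp_rot'],degrees=True).as_matrix()
T=np.eye(4);T[:3,:3]=R;T[:3,3]=o['ee_pos'];W=T@i['hand_eye']
K=np.array([[i['fx'],0,i['cx']],[0,i['fy'],i['cy']],[0,0,1]])
v,u=np.mgrid[0:400,0:640];q=cv2.undistortPoints(np.c_[u.ravel(),v.ravel()].astype(float).reshape(-1,1,2),K,i['dist']).reshape(-1,2)
P=(np.c_[q[:,0],-q[:,1],-np.ones(len(q))]*d.ravel()[:,None])@W[:3,:3].T+W[:3,3];P=P.reshape(400,640,3)
m=(P[...,2]>.108)&(P[...,2]<.121)&(P[...,1]<-.28)&(P[...,1]>-.42)&(P[...,0]>.48)&(P[...,0]<.6)
vv,uu=np.nonzero(m);print('knob',m.sum(),P[m].mean(0) if m.any() else '',P[m].min(0),P[m].max(0),uu.mean(),vv.mean())
for n,a,b in(('cap/bottle',.117,.13),('jar',.095,.109)):
    m=(P[...,2]>a)&(P[...,2]<b)&(P[...,1]>-.26)&(P[...,0]>.47);print(n,m.sum(),P[m].mean(0))
```

```text
t 18.27 pos [ 0.5381 -0.3158  0.1786] rot [-179.9622   -0.0343   82.107 ] F [0.0724 0.6452 0.2295] open 0.0855 grip 0.0 q1,6 [-30.417  67.476]
axis by pin [[ 0.5135 -0.3145  0.078 ]]
knob 612 [ 0.5388 -0.34    0.1148] [ 0.529  -0.351   0.1081] [ 0.5482 -0.3324  0.1178] 325.640522875817 260.23039215686276
cap/bottle 0 [nan nan nan]
jar 5267 [ 0.5271 -0.1944  0.1027]<stdin>:16: RuntimeWarning: Mean of empty slice.
  ret = um.true_divide(
```

View pics/w3.png

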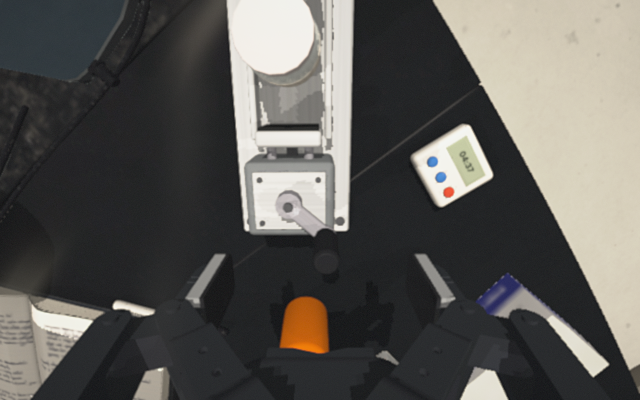

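The jar stands in front of the jaw (lid at (273,35)). The knob is at (326,260) and the crank pin at (289,207). Next I grasp the knob.

Request:
{"op": "servo_tool", "data": {
  "rows": [
    {"offset":[-0.28,0.02,0],"yaw":0,"claw":0},
    {"offset":[-0.28,0.02,0.3],"yaw":0,"claw":0},
    {"offset":[-0.28,0.02,0.6],"yaw":0,"claw":0.2},
    {"offset":[-0.28,0.02,0.75],"yaw":0,"claw":0.4},
    {"offset":[-0.28,0.02,0.75],"yaw":0,"claw":0.5},
    {"offset":[-0.28,0.02,0.75],"yaw":0,"claw":0.6}
  ],
  "squeeze": 35
}}

```text
time: 19.08
ee_pos: [0.5369, -0.3437, 0.1055]
tcp_rot: [179.9, 0.0, 82.2]
wrist_force: [-0.8, 0.4, -0.0]
opening: 0.0342
grasp_force: 0.0
```

Request:
{"op": "servo_tool", "data": {
  "rows": [
    {"offset":[0,0,0],"yaw":0,"claw":0.65},
    {"offset":[0,0,0],"yaw":0,"claw":0.7},
    {"offset":[0,0,0],"yaw":0,"claw":0.75},
    {"offset":[0,0,0],"yaw":0,"claw":0.8},
    {"offset":[0,0,0],"yaw":0,"claw":0.9},
    {"offset":[0,0,0],"yaw":0,"claw":0.95},
    {"offset":[0,0,0],"yaw":0,"claw":0.95}
  ]
}}

```text
time: 19.95
ee_pos: [0.5368, -0.3441, 0.1047]
tcp_rot: [179.9, 0.0, 82.2]
wrist_force: [4.3, -2.2, 5.7]
opening: 0.019
grasp_force: 34.6
```

```bash
cat > crank.py <<'E'
import numpy as np,sys
# crank.py a0 step n [r]: tool offsets (fractions) for angles a0-step*k
a0,st,n=float(sys.argv[1]),float(sys.argv[2]),int(sys.argv[3]);r=float(sys.argv[4]) if len(sys.argv)>4 else .04
y=np.radians(82.1);u=lambda a:np.array([np.cos(np.radians(a)),np.sin(np.radians(a))])
for k in range(1,n+1):
    d=r*(u(a0-st*k)-u(a0));print(round(a0-st*k,1),np.round([(d[0]*np.cos(y)+d[1]*np.sin(y))*10,(d[0]*np.sin(y)-d[1]*np.cos(y))*10],3).tolist())
E
python3 crank.py -56 8 5
```

```text
-64.0 [-0.034, -0.044]
-72.0 [-0.062, -0.092]
-80.0 [-0.083, -0.144]
-88.0 [-0.096, -0.198]
-96.0 [-0.102, -0.254]
```

Request:
{"op": "servo_tool", "data": {
  "rows": [
    {"offset":[-0.034,-0.044,0],"yaw":0,"claw":0.95},
    {"offset":[-0.062,-0.092,0],"yaw":0,"claw":0.95},
    {"offset":[-0.083,-0.144,0],"yaw":0,"claw":0.95},
    {"offset":[-0.096,-0.198,0],"yaw":0,"claw":0.95},
    {"offset":[-0.102,-0.254,0],"yaw":0,"claw":0.95}
  ]
}}

```text
time: 20.58
ee_pos: [0.5098, -0.3521, 0.1048]
tcp_rot: [179.9, 0.2, 82.1]
wrist_force: [2.4, -7.4, 4.4]
opening: 0.0187
grasp_force: 34.5
```

```bash
python3 crank.py -96 10 9
```

```text
-106.0 [0.004, -0.07]
-116.0 [0.02, -0.138]
-126.0 [0.047, -0.202]
-136.0 [0.085, -0.26]
-146.0 [0.133, -0.311]
-156.0 [0.188, -0.353]
-166.0 [0.251, -0.384]
-176.0 [0.317, -0.405]
-186.0 [0.387, -0.413]
```

Request:
{"op": "servo_tool", "data": {
  "rows": [
    {"offset":[0.004,-0.07,0],"yaw":0,"claw":0.95},
    {"offset":[0.02,-0.138,0],"yaw":0,"claw":0.95},
    {"offset":[0.047,-0.202,0],"yaw":0,"claw":0.95},
    {"offset":[0.085,-0.26,0],"yaw":0,"claw":0.95}
  ]
}}

```text
time: 21.08
ee_pos: [0.484, -0.3401, 0.1047]
tcp_rot: [-180.0, 0.2, 82.1]
wrist_force: [-3.5, -7.3, 7.6]
opening: 0.0186
grasp_force: 34.8
```

```bash
python3 crank.py -136 10 12
```

```text
-146.0 [0.048, -0.051]
-156.0 [0.103, -0.093]
-166.0 [0.166, -0.124]
-176.0 [0.232, -0.145]
-186.0 [0.302, -0.153]
-196.0 [0.371, -0.149]
-206.0 [0.439, -0.133]
-216.0 [0.503, -0.106]
-226.0 [0.562, -0.068]
-236.0 [0.612, -0.02]
-246.0 [0.654, 0.035]
-256.0 [0.686, 0.098]
```

Request:
{"op": "servo_tool", "data": {
  "rows": [
    {"offset":[0.048,-0.051,0],"yaw":0,"claw":0.95},
    {"offset":[0.103,-0.093,0],"yaw":0,"claw":0.95},
    {"offset":[0.166,-0.124,0],"yaw":0,"claw":0.95},
    {"offset":[0.232,-0.145,0],"yaw":0,"claw":0.95},
    {"offset":[0.302,-0.153,0],"yaw":0,"claw":0.95}
  ]
}}

```text
time: 21.7
ee_pos: [0.4731, -0.3069, 0.1047]
tcp_rot: [-179.9, 0.1, 82.1]
wrist_force: [-3.0, -2.3, 8.8]
opening: 0.0191
grasp_force: 34.9
```

```bash
python3 crank.py -186 10 12
```

```text
-196.0 [0.07, 0.004]
-206.0 [0.138, 0.02]
-216.0 [0.202, 0.047]
-226.0 [0.26, 0.085]
-236.0 [0.311, 0.133]
-246.0 [0.353, 0.188]
-256.0 [0.384, 0.251]
-266.0 [0.405, 0.317]
-276.0 [0.413, 0.387]
-286.0 [0.409, 0.456]
-296.0 [0.393, 0.524]
-306.0 [0.366, 0.588]
```

Request:
{"op": "servo_tool", "data": {
  "rows": [
    {"offset":[0.07,0.004,0],"yaw":0,"claw":0.95},
    {"offset":[0.138,0.02,0],"yaw":0,"claw":0.95},
    {"offset":[0.202,0.047,0],"yaw":0,"claw":0.95},
    {"offset":[0.26,0.085,0],"yaw":0,"claw":0.95},
    {"offset":[0.311,0.133,0],"yaw":0,"claw":0.95}
  ]
}}

```text
time: 22.32
ee_pos: [0.4914, -0.2782, 0.1047]
tcp_rot: [180.0, 0.1, 82.1]
wrist_force: [1.3, -6.3, 5.2]
opening: 0.0189
grasp_force: 34.6
```

Request:
{"op": "servo_tool", "data": {
  "rows": [
    {"offset":[0.042,0.055,0],"yaw":0,"claw":0.95},
    {"offset":[0.073,0.118,0],"yaw":0,"claw":0.95},
    {"offset":[0.094,0.184,0],"yaw":0,"claw":0.95},
    {"offset":[0.102,0.254,0],"yaw":0,"claw":0.95},
    {"offset":[0.098,0.323,0],"yaw":0,"claw":0.95}
  ]
}}

```text
time: 22.95
ee_pos: [0.524, -0.2736, 0.1045]
tcp_rot: [-179.9, 0.2, 82.1]
wrist_force: [-5.2, -8.5, 8.1]
opening: 0.019
grasp_force: 34.9
```

```bash
python3 to.py .5 -.3 .1 82.1; python3 crank.py -286 10 12
```

```text
t 22.95 pos [ 0.524  -0.2736  0.1045] rot [-179.9273    0.19     82.0827] F [-5.1754 -8.5279  8.0556] open 0.019 grip 34.9 q1,6 [-27.4802  70.4373]
offset [-0.2943 -0.2017  0.0465] yaw -9.634810970706237e-05
-296.0 [-0.016, 0.068]
-306.0 [-0.043, 0.132]
-316.0 [-0.081, 0.19]
-326.0 [-0.129, 0.241]
-336.0 [-0.185, 0.283]
-346.0 [-0.247, 0.315]
-356.0 [-0.314, 0.335]
-366.0 [-0.383, 0.343]
-376.0 [-0.452, 0.34]
-386.0 [-0.52, 0.324]
-396.0 [-0.584, 0.296]
-406.0 [-0.643, 0.258]
```

Run:
```python
import numpy as np
P=np.array([(.5368,-.3443),(.5098,-.3521),(.484,-.3401),(.4731,-.3069),(.4914,-.2782),(.524,-.2736)])
s=np.linalg.lstsq(np.c_[2*P,np.ones(6)],(P**2).sum(1),rcond=None)[0];c=s[:2];print(c,np.sqrt(s[2]+c@c),np.linalg.norm(P-c,axis=1),np.degrees(np.arctan2(*(P-c).T[::-1])))
```

```text
[ 0.51282996 -0.31213002] 0.04011521200995907 [0.04011821 0.04008466 0.04016823 0.04007272 0.0401309  0.04011648] [ -53.30999111  -94.3350681  -135.867422    172.50074948  122.27621755
   73.83287093]
```

Request:
{"op": "servo_tool", "data": {
  "rows": [
    {"offset":[-0.032,0.06,0],"yaw":0,"claw":0.95},
    {"offset":[-0.059,0.124,0],"yaw":0,"claw":0.95},
    {"offset":[-0.097,0.182,0],"yaw":0,"claw":0.95},
    {"offset":[-0.145,0.233,0],"yaw":0,"claw":0.95},
    {"offset":[-0.201,0.275,0],"yaw":0,"claw":0.95},
    {"offset":[-0.263,0.307,0],"yaw":0,"claw":0.95}
  ]
}}

```text
time: 23.7
ee_pos: [0.5514, -0.3022, 0.1046]
tcp_rot: [-180.0, -0.0, 82.2]
wrist_force: [-1.6, 2.1, 9.8]
opening: 0.0189
grasp_force: 35.0
```

Request:
{"op": "servo_tool", "data": {
  "rows": [
    {"offset":[-0.067,0.02,0],"yaw":0,"claw":0.95},
    {"offset":[-0.136,0.028,0],"yaw":0,"claw":0.95},
    {"offset":[-0.205,0.025,0],"yaw":0,"claw":0.95},
    {"offset":[-0.273,0.009,0],"yaw":0,"claw":0.95},
    {"offset":[-0.337,-0.019,0],"yaw":0,"claw":0.95}
  ]
}}

```text
time: 24.32
ee_pos: [0.5454, -0.3355, 0.1047]
tcp_rot: [179.9, -0.0, 82.2]
wrist_force: [1.3, 2.1, 7.2]
opening: 0.019
grasp_force: 34.8
```

```bash
python3 to.py .5 -.3 .1 82.1; python3 crank.py -396 8 14
```

```text
t 24.32 pos [ 0.5454 -0.3355  0.1047] rot [179.9486  -0.0193  82.1776] F [1.2713 2.0731 7.2374] open 0.019 grip 34.8 q1,6 [-31.6136  66.2088]
offset [ 0.2898 -0.4978  0.0466] yaw 0.00043101373812343504
-404.0 [-0.047, -0.03]
-412.0 [-0.09, -0.066]
-420.0 [-0.127, -0.107]
-428.0 [-0.158, -0.153]
-436.0 [-0.183, -0.204]
-444.0 [-0.2, -0.257]
-452.0 [-0.209, -0.312]
-460.0 [-0.211, -0.368]
-468.0 [-0.205, -0.423]
-476.0 [-0.192, -0.477]
-484.0 [-0.171, -0.529]
-492.0 [-0.143, -0.577]
-500.0 [-0.108, -0.621]
-508.0 [-0.068, -0.66]
```

Request:
{"op": "servo_tool", "data": {
  "rows": [
    {"offset":[-0.047,-0.03,0],"yaw":0,"claw":0.95},
    {"offset":[-0.09,-0.066,0],"yaw":0,"claw":0.95},
    {"offset":[-0.127,-0.107,0],"yaw":0,"claw":0.95},
    {"offset":[-0.158,-0.153,0],"yaw":0,"claw":0.95},
    {"offset":[-0.183,-0.204,0],"yaw":0,"claw":0.95}
  ]
}}

```text
time: 24.95
ee_pos: [0.5227, -0.3512, 0.1047]
tcp_rot: [179.9, 0.0, 82.2]
wrist_force: [2.9, 0.4, 6.8]
opening: 0.019
grasp_force: 34.7
```

```bash
python3 to.py .5 -.3 .1 82.1; python3 crank.py -436 5 8;python3 - <<'E'
from h import *
p,d=camera('scene');q,_=camera('top')
a=cv2.resize(p[180:290,260:400,::-1],(700,550),interpolation=cv2.INTER_CUBIC)
cv2.imwrite('pics/s4.png',a)
E
```

```text
t 24.95 pos [ 0.5227 -0.3512  0.1047] rot [179.9287   0.0272  82.1621] F [2.898  0.3646 6.7928] open 0.019 grip 34.7 q1,6 [-33.8981  63.9398]
offset [ 0.4758 -0.2943  0.0465] yaw 0.0003448678001363861
-441.0 [-0.012, -0.033]
-446.0 [-0.02, -0.067]
-451.0 [-0.026, -0.101]
-456.0 [-0.029, -0.136]
-461.0 [-0.028, -0.171]
-466.0 [-0.025, -0.206]
-471.0 [-0.018, -0.24]
-476.0 [-0.009, -0.273]
```

View pics/s4.png

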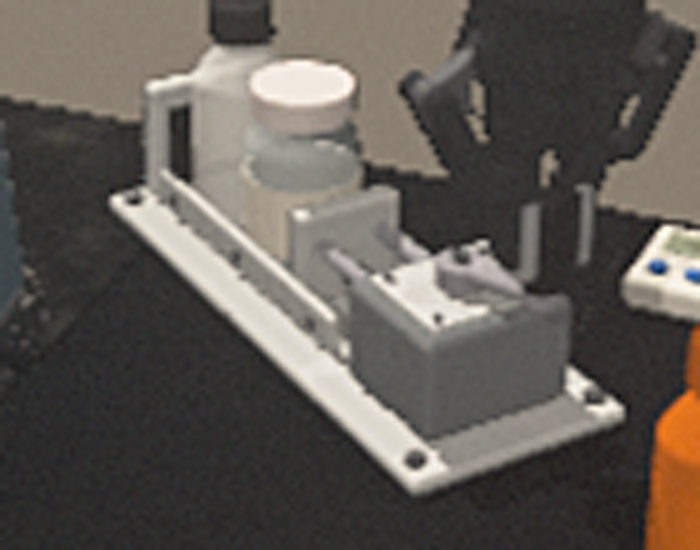

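The jar is between jaw and bottle, and both stand upright. Next I measure the remaining gap.

Run:
```python
from h import *
np.set_printoptions(precision=4,suppress=True)
p,d=camera('top');c=cloud('top',d);Z=c[...,2]
C=np.array([.5246,-.2201]);a=np.radians(-7.9);R=np.array([[np.cos(a),-np.sin(a)],[np.sin(a),np.cos(a)]])
L=(c[...,:2]-C)@R
for n,lo,hi,z in(('jar',.097,.112,.103),('cap',.114,.135,.125)):
    m=(Z>lo)&(Z<hi)&(abs(L[...,0])<.035)&(L[...,1]>-.03)&(L[...,1]<.13)
    v,u=np.nonzero(m);q=onplane('top',[[u.mean(),v.mean()]],z)[0,:2];print(n,m.sum(),(q-C)@R)
m=(Z>.05)&(Z<.062)&(abs(L[...,0])<.025)&(L[...,1]>-.03)&(L[...,1]<.03);print('jaw',m.sum(),np.percentile(L[m],[2,50,98],axis=0).tolist())
m=(Z>.064)&(Z<.076)&(L[...,1]>.12)&(abs(L[...,0])<.035);print('fence',np.percentile(L[m],[2,50,98],axis=0).tolist())
```

```text
jar 339 [-0.0015  0.038 ]
cap 149 [-0.0018  0.0959]
jaw 129 [[-0.02445216862037659, -0.00670479204889029], [-0.0018624242393894918, 0.0009699830886957117], [0.02359168481228573, 0.009519407471287135]]
fence [[-0.03373740377070107, 0.1262888014208961], [-0.0008050098278641152, 0.1320319415297638], [0.032722225298431135, 0.13798681198238164]]
```

Request:
{"op": "servo_tool", "data": {
  "rows": [
    {"offset":[-0.012,-0.033,0],"yaw":0,"claw":0.95},
    {"offset":[-0.02,-0.067,0],"yaw":0,"claw":0.95},
    {"offset":[-0.026,-0.101,0],"yaw":0,"claw":0.95},
    {"offset":[-0.029,-0.136,0],"yaw":0,"claw":0.95},
    {"offset":[-0.028,-0.171,0],"yaw":0,"claw":0.95},
    {"offset":[-0.025,-0.206,0],"yaw":0,"claw":0.95},
    {"offset":[-0.018,-0.24,0],"yaw":0,"claw":0.95},
    {"offset":[-0.009,-0.273,0],"yaw":0,"claw":0.95}
  ]
}}

```text
time: 26.1
ee_pos: [0.4954, -0.3485, 0.1047]
tcp_rot: [179.9, 0.1, 82.1]
wrist_force: [2.1, -2.5, 6.8]
opening: 0.0185
grasp_force: 34.7
```

```bash
python3 to.py .5 -.3 .1 82.1; python3 crank.py -476 3 20
```

```text
t 26.1 pos [ 0.4954 -0.3485  0.1047] rot [179.9439   0.0594  82.1473] F [ 2.1324 -2.5116  6.8139] open 0.0185 grip 34.7 q1,6 [-35.1124  62.7403]
offset [ 0.4865 -0.0205  0.0463] yaw 0.0002626270377861475
-479.0 [0.007, -0.02]
-482.0 [0.015, -0.039]
-485.0 [0.024, -0.058]
-488.0 [0.034, -0.076]
-491.0 [0.045, -0.094]
-494.0 [0.057, -0.111]
-497.0 [0.07, -0.128]
-500.0 [0.083, -0.144]
-503.0 [0.098, -0.159]
-506.0 [0.113, -0.173]
-509.0 [0.129, -0.187]
-512.0 [0.146, -0.2]
-515.0 [0.163, -0.212]
-518.0 [0.181, -0.222]
-521.0 [0.199, -0.232]
-524.0 [0.218, -0.241]
-527.0 [0.238, -0.249]
-530.0 [0.257, -0.256]
-533.0 [0.277, -0.262]
-536.0 [0.298, -0.267]
```

Request:
{"op": "servo_tool", "data": {
  "rows": [
    {"offset":[0.007,-0.02,0],"yaw":0,"claw":0.95},
    {"offset":[0.015,-0.039,0],"yaw":0,"claw":0.95},
    {"offset":[0.024,-0.058,0],"yaw":0,"claw":0.95},
    {"offset":[0.034,-0.076,0],"yaw":0,"claw":0.95},
    {"offset":[0.045,-0.094,0],"yaw":0,"claw":0.95}
  ]
}}

```text
time: 26.72
ee_pos: [0.4866, -0.3428, 0.1047]
tcp_rot: [180.0, 0.1, 82.1]
wrist_force: [1.5, -2.0, 6.6]
opening: 0.0184
grasp_force: 34.7
```

```bash
cat > bite.py <<'E'
from to import *
o=show();c=np.array([.51283,-.31213]);v=o['ee_pos'][:2]-c;a=np.arctan2(v[1],v[0]);t=np.array([np.sin(a),-np.cos(a)])
print('angle',np.degrees(a)-360,'r',np.linalg.norm(v),'resist',-o['wrist_force'][:2]@t,'radial',o['wrist_force'][:2]@v/np.linalg.norm(v))
E
python3 bite.py; python3 crank.py -491 3 12
```

```text
t 26.73 pos [ 0.4866 -0.3428  0.1047] rot [179.9527   0.0693  82.1378] F [ 1.5211 -2.0097  6.5748] open 0.0184 grip 34.7 q1,6 [-35.1478  62.7144]
angle -490.4991381716063 r 0.0403696657439276 resist 2.4618420653951336 radial 0.5403119637576327
-494.0 [0.012, -0.017]
-497.0 [0.025, -0.034]
-500.0 [0.038, -0.05]
-503.0 [0.053, -0.065]
-506.0 [0.068, -0.079]
-509.0 [0.084, -0.093]
-512.0 [0.101, -0.106]
-515.0 [0.118, -0.117]
-518.0 [0.136, -0.128]
-521.0 [0.154, -0.138]
-524.0 [0.173, -0.147]
-527.0 [0.192, -0.155]
```

Request:
{"op": "servo_tool", "data": {
  "rows": [
    {"offset":[0.012,-0.017,0],"yaw":0,"claw":0.95},
    {"offset":[0.025,-0.034,0],"yaw":0,"claw":0.95},
    {"offset":[0.038,-0.05,0],"yaw":0,"claw":0.95}
  ]
}}

```text
time: 27.1
ee_pos: [0.4822, -0.3384, 0.1047]
tcp_rot: [180.0, 0.1, 82.1]
wrist_force: [1.8, -1.6, 6.7]
opening: 0.0187
grasp_force: 34.7
```

```bash
python3 bite.py; python3 crank.py -500 3 4
```

```text
t 27.1 pos [ 0.4822 -0.3384  0.1047] rot [179.9546   0.0683  82.1394] F [ 1.7922 -1.639   6.7014] open 0.0187 grip 34.7 q1,6 [-35.0403  62.8203]
angle -499.44288892859214 r 0.040337961911139135 resist 2.4105457051861965 radial -0.2958856687761573
-503.0 [0.014, -0.015]
-506.0 [0.03, -0.03]
-509.0 [0.046, -0.043]
-512.0 [0.062, -0.056]
```

Request:
{"op": "servo_tool", "data": {
  "rows": [
    {"offset":[0.014,-0.015,0],"yaw":0,"claw":0.95},
    {"offset":[0.03,-0.03,0],"yaw":0,"claw":0.95}
  ]
}}

```text
time: 27.35
ee_pos: [0.4796, -0.335, 0.1047]
tcp_rot: [180.0, 0.1, 82.1]
wrist_force: [1.9, -2.8, 6.7]
opening: 0.019
grasp_force: 34.7
```

```bash
python3 bite.py; python3 crank.py -506 3 4
```

```text
t 27.35 pos [ 0.4796 -0.335   0.1047] rot [179.9571   0.0699  82.1363] F [ 1.8527 -2.8345  6.7113] open 0.019 grip 34.7 q1,6 [-34.913   62.9507]
angle -505.4730175621071 r 0.04031999349286788 resist 3.3853597867775562 radial 0.08021553740403173
-509.0 [0.016, -0.014]
-512.0 [0.033, -0.026]
-515.0 [0.05, -0.038]
-518.0 [0.068, -0.049]
```

Request:
{"op": "servo_tool", "data": {
  "rows": [
    {"offset":[0.016,-0.014,0],"yaw":0,"claw":0.95}
  ]
}}

```text
time: 27.48
ee_pos: [0.4784, -0.3332, 0.1047]
tcp_rot: [180.0, 0.1, 82.1]
wrist_force: [2.1, -1.7, 5.3]
opening: 0.0188
grasp_force: 34.7
```

```bash
python3 bite.py; python3 crank.py -509 3 4
```

```text
t 27.48 pos [ 0.4784 -0.3332  0.1047] rot [179.9586   0.0703  82.1378] F [ 2.0905 -1.651   5.2556] open 0.0188 grip 34.7 q1,6 [-34.8369  63.0252]
angle -508.51521510065885 r 0.04035860330032863 resist 2.499738918141438 radial -0.9204337695676168
-512.0 [0.017, -0.013]
-515.0 [0.034, -0.025]
-518.0 [0.052, -0.035]
-521.0 [0.07, -0.045]
```

Request:
{"op": "servo_tool", "data": {
  "rows": [
    {"offset":[0.017,-0.013,0],"yaw":0,"claw":0.95}
  ]
}}

```text
time: 27.6
ee_pos: [0.4774, -0.3313, 0.1046]
tcp_rot: [180.0, 0.1, 82.1]
wrist_force: [0.3, -2.2, 5.6]
opening: 0.0186
grasp_force: 34.7
```

```bash
python3 bite.py; python3 crank.py -512 3 4
```

```text
t 27.6 pos [ 0.4774 -0.3313  0.1046] rot [179.9616   0.0697  82.1386] F [ 0.2899 -2.2305  5.5933] open 0.0186 grip 34.7 q1,6 [-34.7425  63.1189]
angle -511.5802691801038 r 0.040321095686175215 resist 2.0996757876250762 radial 0.8066077309412331
-515.0 [0.017, -0.012]
-518.0 [0.035, -0.023]
-521.0 [0.054, -0.033]
-524.0 [0.072, -0.042]
```

Request:
{"op": "servo_tool", "data": {
  "rows": [
    {"offset":[0.017,-0.012,0],"yaw":0,"claw":0.95}
  ]
}}

```text
time: 27.72
ee_pos: [0.4764, -0.3295, 0.1047]
tcp_rot: [180.0, 0.1, 82.1]
wrist_force: [1.4, -2.9, 5.0]
opening: 0.0188
grasp_force: 34.7
```

```bash
python3 bite.py; python3 crank.py -515 3 4
```

```text
t 27.73 pos [ 0.4764 -0.3295  0.1047] rot [179.9546   0.0734  82.1402] F [ 1.4057 -2.8641  5.0439] open 0.0188 grip 34.7 q1,6 [-34.6454  63.2144]
angle -514.4988147478693 r 0.040312363342272284 resist 3.190238413778918 radial -0.03563016024261448
-518.0 [0.018, -0.011]
-521.0 [0.036, -0.021]
-524.0 [0.055, -0.03]
-527.0 [0.075, -0.038]
```

Request:
{"op": "servo_tool", "data": {
  "rows": [
    {"offset":[0.018,-0.011,0],"yaw":0,"claw":0.95}
  ]
}}

```text
time: 27.85
ee_pos: [0.4756, -0.3275, 0.1046]
tcp_rot: [180.0, 0.1, 82.1]
wrist_force: [1.3, -2.5, 6.6]
opening: 0.0189
grasp_force: 34.7
```

```bash
python3 bite.py; python3 crank.py -518 3 4
```

```text
t 27.85 pos [ 0.4756 -0.3275  0.1046] rot [179.9586   0.0703  82.1381] F [ 1.2837 -2.5398  6.557 ] open 0.0189 grip 34.7 q1,6 [-34.5356  63.3262]
angle -517.5044589172504 r 0.0403006797619465 resist 2.837676878863552 radial -0.21424638652243558
-521.0 [0.018, -0.01]
-524.0 [0.037, -0.019]
-527.0 [0.057, -0.027]
-530.0 [0.076, -0.034]
```

Request:
{"op": "servo_tool", "data": {
  "rows": [
    {"offset":[0.018,-0.01,0],"yaw":0,"claw":0.95}
  ]
}}

```text
time: 27.98
ee_pos: [0.4749, -0.3258, 0.1047]
tcp_rot: [179.9, 0.1, 82.1]
wrist_force: [1.3, -4.0, 5.6]
opening: 0.0187
grasp_force: 34.7
```

Request:
{"op": "servo_tool", "data": {
  "rows": [
    {"offset":[0.01,-0.005,0],"yaw":0,"claw":0.95},
    {"offset":[0.01,-0.005,0],"yaw":0,"claw":0.95}
  ]
}}

```text
time: 28.22
ee_pos: [0.4746, -0.3249, 0.1047]
tcp_rot: [179.9, 0.1, 82.1]
wrist_force: [1.6, -4.6, 5.5]
opening: 0.0188
grasp_force: 34.6
```

Request:
{"op": "servo_tool", "data": {
  "rows": [
    {"offset":[0.01,-0.005,0],"yaw":0,"claw":0.95},
    {"offset":[0.01,-0.005,0],"yaw":0,"claw":0.95}
  ]
}}

```text
time: 28.48
ee_pos: [0.4744, -0.3241, 0.1047]
tcp_rot: [179.9, 0.1, 82.1]
wrist_force: [1.4, -5.2, 5.7]
opening: 0.0189
grasp_force: 34.6
```

Request:
{"op": "servo_tool", "data": {
  "rows": [
    {"offset":[0.01,-0.004,0],"yaw":0,"claw":0.95},
    {"offset":[0.02,-0.008,0],"yaw":0,"claw":0.95},
    {"offset":[0.02,-0.008,0],"yaw":0,"claw":0.95}
  ]
}}

```text
time: 28.85
ee_pos: [0.4739, -0.3226, 0.1047]
tcp_rot: [179.9, 0.2, 82.1]
wrist_force: [3.8, -8.6, 3.6]
opening: 0.019
grasp_force: 34.5
```

The jaw has bitten: about 9 N at the knob, so roughly 40 N of grip. Now I release and rise.

Request:
{"op": "servo_tool", "data": {
  "rows": [
    {"offset":[0,0,0],"yaw":0,"claw":0.6},
    {"offset":[0,0,0],"yaw":0,"claw":0.4},
    {"offset":[0,0,0],"yaw":0,"claw":0.4},
    {"offset":[0,0,0],"yaw":0,"claw":0.4},
    {"offset":[0,0,-0.3],"yaw":0,"claw":0.4},
    {"offset":[0,0,-0.7],"yaw":0,"claw":0.4},
    {"offset":[0,0,-1],"yaw":0,"claw":0.4},
    {"offset":[-0.4,-0.4,-1],"yaw":0,"claw":0.4},
    {"offset":[-0.6,-0.6,-1],"yaw":0,"claw":0.4},
    {"offset":[-0.6,-0.6,-1],"yaw":0,"claw":0.4}
  ]
}}

```text
time: 30.1
ee_pos: [0.4047, -0.3731, 0.2041]
tcp_rot: [-180.0, 0.0, 82.0]
wrist_force: [-0.3, 0.6, -0.5]
opening: 0.0513
grasp_force: 0.0
```

Run:
```python
from h import *
from to import show
show()
np.set_printoptions(precision=4,suppress=True)
p,d=camera('top');c=cloud('top',d);Z=c[...,2]
C=np.array([.5246,-.2201]);a=np.radians(-7.9);R=np.array([[np.cos(a),-np.sin(a)],[np.sin(a),np.cos(a)]])
L=(c[...,:2]-C)@R
for n,lo,hi,z in(('jar',.097,.112,.103),('cap',.114,.135,.125)):
    m=(Z>lo)&(Z<hi)&(abs(L[...,0])<.035)&(L[...,1]>-.03)&(L[...,1]<.13)
    v,u=np.nonzero(m);q=onplane('top',[[u.mean(),v.mean()]],z)[0,:2];print(n,m.sum(),(q-C)@R)
m=(Z>.1)&(Z<.121)&(L[...,1]<-.05)&(L[...,1]>-.14)&(abs(L[...,0])<.05);v,u=np.nonzero(m);q=onplane('top',[[u.mean(),v.mean()]],.116)[0];print('knob',m.sum(),q)
s,_=camera('scene')
cv2.imwrite('pics/f.png',np.vstack([cv2.resize(p[150:240,260:410,::-1],(480,288)),cv2.resize(s[180:290,260:440,::-1],(480,293))]))
```

```text
t 30.1 pos [ 0.4047 -0.3731  0.2041] rot [-179.9996    0.0094   82.0205] F [-0.2928  0.6092 -0.5407] open 0.0513 grip 0.0 q1,6 [-42.6648  55.3146]
jar 344 [-0.0015  0.0482]
cap 146 [-0.001   0.0984]
knob 55 [ 0.4734 -0.3269  0.116 ]
```

View pics/f.png

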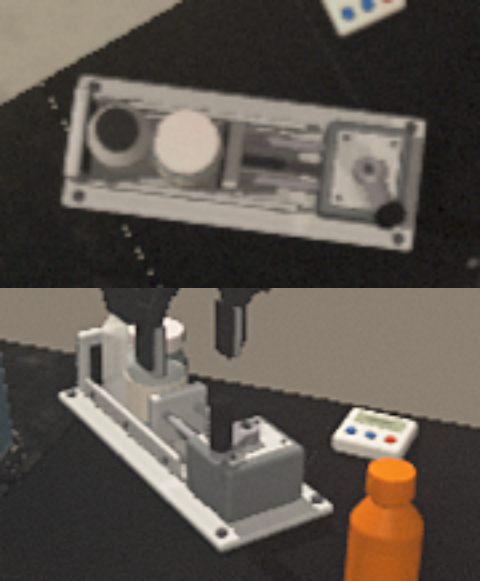

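The final views show the bottle at the fence, the jar next to it and the jaw against the jar. Both stand upright, the robot is clear, and the bystanders are untouched.

```bash
python3 -c "
from workcell import *
print(job_done())"
```

```text
the job is handed in; nothing more can be done
None
```

The bottle and jar are swapped and upright, with the bottle at the fence. The jaw grips both with an estimated 40 N after about 470° of clockwise cranking, and the job was handed in at about 30 s.

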